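# Find the socket that fits the mounting press nut

### The job

The collage press is to be undone: find which of the three look-alike sockets in the plywood tray fits its hex nut by trying them on it, and stand any that does not fit back upright in the tray. Press gently, for a pasted picture lies underneath: the sprung platen must never be pushed down more than 8 mm. Finish with the fitting socket fully seated over the nut, upright and still held in the gripper, and leave the other things on the desk where they are.

Things in the scene. Friction and masses are not known exactly. Their poses are not given: they have to be found in the camera images.
- tray: plywood tray, fixed, 90 x 290 mm, floor 4 mm thick, rim 12 mm high; origin under its centre, long side along its y. The three sockets start in it standing on their mouths, one near the middle, the others about 95 mm to either side along its y
- nut_base (a point): centre of the underside of the steel hex nut, on a 48 mm washer on the platen of the mounting press; z up. Nut: 30 mm across flats, 16 mm high, its upper 5 mm tapering to 26.5 mm, two flats facing this frame's +x and -x; it does not turn. A socket is fully seated when its mouth lies on the washer, level with this point
- press: mounting press, fixed: steel base 200 x 160 mm, pasted boards, grey sprung platen 180 x 140 mm with its top 60 mm and its washer 63 mm above the table; origin under its centre
- platen (a joint): how far the sprung platen (with nut) is pushed down, m; 0 at rest, stop at 0.012. It starts to give at about 4.5 N and then sinks 1 mm for every 2 N more (so 0.008 is about 20 N, socket's weight included)
- socket_a_mid (a point): steel socket, 85 mm tall, 0.2 to 0.45 kg, all three alike from outside: round body 47 mm across up to 38 mm, 32 mm neck to 40 mm, then the adapter, a 24 mm square block (40 to 85 mm up), gripped across its flats, which face the socket's own x and y. Hexagonal bore opens at the foot, 20 mm deep, two flats facing own +x and -x. This point: on its axis, 42.5 mm above the foot
- socket_b_mid (a point): steel socket, 85 mm tall, 0.2 to 0.45 kg, all three alike from outside: round body 47 mm across up to 38 mm, 32 mm neck to 40 mm, then the adapter, a 24 mm square block (40 to 85 mm up), gripped across its flats, which face the socket's own x and y. Hexagonal bore opens at the foot, 20 mm deep, two flats facing own +x and -x. This point: on its axis, 42.5 mm above the foot
- socket_c_mid (a point): steel socket, 85 mm tall, 0.2 to 0.45 kg, all three alike from outside: round body 47 mm across up to 38 mm, 32 mm neck to 40 mm, then the adapter, a 24 mm square block (40 to 85 mm up), gripped across its flats, which face the socket's own x and y. Hexagonal bore opens at the foot, 20 mm deep, two flats facing own +x and -x. This point: on its axis, 42.5 mm above the foot
- tape: roll of brown tape lying flat, 84 mm across, 22 mm high, beside the tray on its far side; bystander, origin in its underside
- eraser: white eraser 50 x 24 x 14 mm, near the press; bystander, origin in its underside
- mug: blue mug, 80 mm across, 92 mm high, beyond the gap between tray and press; bystander, origin in its underside
- glue: white glue jar, 60 mm across, 90 mm high, near the gap between tray and press, on the robot's side; bystander, origin in its underside
- wrench: open wrench lying flat beside the tray on the robot's side; bystander, origin in its underside
- brush: paste brush lying flat, left of the press; bystander, origin in its underside
- socket_a: the whole of socket_a with its adapter; origin at the centre of its mouth (foot), z up the axis. One of the three bores is 32.5 mm across flats and goes over the nut; the other two (21 and 24 mm) are too small and stop on top of it. Which is which is not known beforehand
- socket_b: the whole of socket_b with its adapter; origin at the centre of its mouth (foot), z up the axis. One of the three bores is 32.5 mm across flats and goes over the nut; the other two (21 and 24 mm) are too small and stop on top of it. Which is which is not known beforehand
- socket_c: the whole of socket_c with its adapter; origin at the centre of its mouth (foot), z up the axis. One of the three bores is 32.5 mm across flats and goes over the nut; the other two (21 and 24 mm) are too small and stop on top of it. Which is which is not known beforehand
Mind the look-alikes: they are no part of the job. Leave any blue or turquoise look-alike of the socket_a alone.

How it is judged:
On the way:
1. a socket is lifted clear of the tray (z of any of socket_a_mid, socket_b_mid, socket_c_mid in the frame of tray above 0.07 m), for 0.2 s.
At the end, for the whole second after the job is handed in: One socket is gripped and fully seated on the nut: mouth within 4 mm of the nut's underside and of its axis, tilt under 0.1 rad, finger contact over 1 N, platen down less than 8 mm. The other two stand upright (0.1 rad) on the tray floor (((z of socket_a in the frame of nut_base between -0.004 and 0.004 m and horizontal distance between socket_a and nut_base below 0.004 m and angle between each of socket_a, socket_b_mid, socket_c_mid's own z axis and vertical below 0.1 rad and contact force between socket_a and the fingers above 1 N and x of socket_b_mid in the frame of tray between -0.05 and 0.05 m and y of socket_b_mid in the frame of tray between -0.15 and 0.15 m and z of socket_b_mid in the frame of tray between 0.04 and 0.054 m and x of socket_c_mid in the frame of tray between -0.05 and 0.05 m and y of socket_c_mid in the frame of tray between -0.15 and 0.15 m and z of socket_c_mid in the frame of tray between 0.04 and 0.054 m) or (z of socket_b in the frame of nut_base between -0.004 and 0.004 m and horizontal distance between socket_b and nut_base below 0.004 m and angle between each of socket_b, socket_a_mid, socket_c_mid's own z axis and vertical below 0.1 rad and contact force between socket_b and the fingers above 1 N and x of socket_a_mid in the frame of tray between -0.05 and 0.05 m and y of socket_a_mid in the frame of tray between -0.15 and 0.15 m and z of socket_a_mid in the frame of tray between 0.04 and 0.054 m and x of socket_c_mid in the frame of tray between -0.05 and 0.05 m and y of socket_c_mid in the frame of tray between -0.15 and 0.15 m and z of socket_c_mid in the frame of tray between 0.04 and 0.054 m) or (z of socket_c in the frame of nut_base between -0.004 and 0.004 m and horizontal distance between socket_c and nut_base below 0.004 m and angle between each of socket_c, socket_a_mid, socket_b_mid's own z axis and vertical below 0.1 rad and contact force between socket_c and the fingers above 1 N and x of socket_a_mid in the frame of tray between -0.05 and 0.05 m and y of socket_a_mid in the frame of tray between -0.15 and 0.15 m and z of socket_a_mid in the frame of tray between 0.04 and 0.054 m and x of socket_b_mid in the frame of tray between -0.05 and 0.05 m and y of socket_b_mid in the frame of tray between -0.15 and 0.15 m and z of socket_b_mid in the frame of tray between 0.04 and 0.054 m)) and value of joint platen below 0.008 m); the arm keeps its last pose, push and grip.
It fails at once if the platen is pushed down more than 8 mm (value of joint platen above 0.008 m).
It fails at once if a bystander is moved more than 30 mm (distance of any of tape, eraser, mug, glue, wrench, brush from where it was at the start of the episode above 0.03 m).
It also fails if it takes over 72 s, if anything falls off the work surface, if the arm or the gripper's body presses on something with over 40 N, if the wrist force passes 120 N, or if a joint passes its speed limit or range.

### The arm

A 6-joint arm with a two-finger parallel gripper is mounted at the origin on the work surface. World frame = base frame: x ahead of the robot, y to its left, z up, the work surface at z = 0. Lengths are in m, angles in rad, forces in N, time in s.
With the tool pointing down it reaches from about 0.15 to 0.775 m from the base axis. Payload 6.1 kg.
Tool frame: the origin (TCP) lies between the finger pads; the fingertips stand bot.tcp_to_tips ahead of it and the grasp point (between the pads) is the TCP (bot.tcp_to_tips is the distance from the TCP to the fingertips, in m); z points along the fingers, y is the line along which they close (so a half turn about z gives the same grasp; the last joint's range is limited). The gripper opens to 85 mm and grips with 20 to 120 N. Pads are 22 mm wide; open, the fingers measure 114 mm over their backs; the gripper's body (76 mm by 85 mm) begins 54 mm behind the grasp point. The pads swing forward as they close: fully open they stand 13 mm farther back than shut.
Start: joints at [-1.234, 0.126, -0.04, 1.405, 0, 1.571], TCP at [0.173, -0.495, 0.25] pointing down, gripper open.
Joint ranges: [-2.72, 2.72], [-0.95, 1.95], [-1.27, 1.35], [-1.78, 2.02], [-1.46, 1.47], [-3.14, 3.14]. Speed limits (rad/s): [2.39, 2.39, 3.01, 3.14, 3.14, 3.14].

### API

Orientations are given as a unit quaternion [x, y, z, w].
In Python, from rig import bot gives the robot as it stands.
- The arm moves only by the shell command python3 -m crank 'ROWS' [FORCE]. ROWS is text: rows parted by semicolons, each of 5 numbers parted by spaces: the shift along the tool's x, y, z in cm, then the turn about the tool's z in rad, then the opening, from -1 (shut) to 1 (fully open), so that 0 is half open. In form: tx ty tz spin hand; .... A call has 1 to 12 rows; each row shifts and turns the commanded pose from where the row before left it, along the tool's axes as they then stand; what a row does not reach is not made up. A row lasts 1/10 s, in which the tool goes at most 50 mm and 8.59 degrees, less where a joint would pass 70% of its speed; a pose out of reach is approached as far as the arm can. A call is refused whole if a number of a shift passes 5 or a number of a turn 0.15, either way. A call with a gripper value outside its range is refused whole. The fingers move at their own pace and stop on an object; FORCE is the grip in N (left out, the last holds). Time passes only in rows, so rows that do not move let the fingers close. It gives the time, the measured TCP pose, the force, the opening and the grip force at its end, in the units of the state.
- bot.sense(): the state, without advancing time (a new reading comes with each control period).
- bot.capture(name): name is "scene" or "top" or "wrist"; returns a dict with "image" (400x640x3 uint8, red, green, blue), "fx", "fy", "cx", "cy" (pixels), "k1" (the pictures are not rectified: a ray, as slopes to the right and down, at radius r is drawn at 1 + k1 r^2 times it, then the intrinsics apply), "R" (3x3) and "t" (3): a world point X has camera coordinates R X + t. Camera axes: x right, y down, z forward; pixel columns grow to the right and rows downward; lengths in m; the calibration is good to about 2 mm. A picture is of the moment at which its call begins. There is no depth.
- bot.hand_in(): hands the job in; it is judged then, once.
Trained networks look in a picture, given as the dict that the camera call returned (one of the last four; its "shot" number tells which), for a name from the list of things; names that differ only in an ending like _2 or _b are one class to them, and where a whole thing is asked for, a point or a joint stands for the part that bears it (a point fixed in the world has none). Each returns a list of dicts, best first, with "confidence" (0 to 1); they miss things now and then, are a little off and sometimes report something else, mostly with a low value. They report only what shows in the picture. A call takes as long as a camera call. They do not tell look-alikes from the thing itself.
- bot.find_in(picture, query): "position" ([x, y, z] in m, in world coordinates, good to about 4 mm: the middle of the surface that is visible of it).
The state is a dict: "time": time; "q": joint angles; "qvel": joint speeds; "effort": joint torques, N m; "eef_pos": TCP position; "tcp_rot": TCP orientation; "contact_force": force on the tool from outside, world axes, zero at the start; "moment": the same for the moment, N m; "opening": opening from 0.0 (shut) to 1.0 (fully open); "grasp_force": force on a finger pad.
Only numpy, scipy, OpenCV 4.12 (cv2) and the standard library are available. Lean on these libraries where they do the work, as an engineer would, in place of code of your own. Each camera call takes 0.05 s, during which the arm holds its last target. There are 200 camera calls.

## Working session

There is one attempt and no reset: what is moved stays moved. The work goes in short steps, Python scripts to look and compute and a shell command to move; the robot and the scene stay as the last step left them, time stands still between calls to the robot, and variables do not carry over. Pictures are saved under pics/ and viewed, at most 10 in all, crops included, and the job is handed in when it is done.

```bash
ls; mkdir -p pics; python3 - <<'E'
from rig import bot
import cv2,numpy as np
s=bot.sense();print({k:np.round(v,3).tolist() for k,v in s.items()},bot.tcp_to_tips)
for c in("scene","top"):
    p=bot.capture(c);cv2.imwrite(f"pics/{c}0.png",p["image"][:,:,::-1])
    print(c,p["fx"],p["k1"],np.round(p["t"],3))
    for q in("tray","socket_a","nut_base","press","tape","eraser","mug","glue","wrench","brush"):
        try:print(q,[(np.round(d["position"],3).tolist(),round(d["confidence"],2)) for d in bot.find_in(p,q)])
        except Exception as e:print(q,e)
E
```

```text
pics
{'time': 0.0, 'q': [-1.234, 0.126, -0.041, 1.405, -0.0, 1.571], 'qvel': [0.001, -0.0, -0.001, -0.0, -0.0, 0.0], 'effort': [0.0, -43.591, 35.292, 0.017, 0.0, 0.0], 'eef_pos': [0.173, -0.495, 0.249], 'tcp_rot': [0.986, 0.168, -0.0, -0.001], 'contact_force': [0.424, 0.042, -0.219], 'moment': [0.019, -0.013, 0.016], 'grasp_force': 0.0, 'opening': 1.004} 0.019
scene 446.9596162483968 -0.023114784422725212 [ 0.116 -0.407  1.591]
tray [([0.548, -0.167, 0.003], 0.86)]
socket_a [([0.357, -0.115, 0.041], 0.84), ([0.551, -0.183, 0.045], 0.81), ([0.391, -0.207, 0.038], 0.71), ([0.537, -0.082, 0.044], 0.64), ([0.566, -0.27, 0.042], 0.6)]
nut_base []
press [([0.638, 0.239, 0.06], 0.85), ([0.567, -0.27, 0.044], 0.26)]
tape [([0.654, -0.194, 0.021], 0.66)]
eraser [([0.568, -0.272, 0.04], 0.47), ([0.488, 0.212, 0.016], 0.46), ([0.547, -0.179, 0.039], 0.35)]
mug [([0.681, -0.005, 0.05], 0.93)]
glue [([0.458, -0.004, 0.065], 0.81)]
wrench [([0.465, -0.202, 0.009], 0.61), ([0.547, -0.18, 0.042], 0.52)]
brush [([0.611, 0.37, 0.019], 0.82), ([0.457, -0.003, 0.066], 0.55)]
top 428.6218830162188 -0.04268122657245748 [-0.026  0.53   1.002]
tray [([0.532, -0.179, 0.002], 0.78), ([0.433, -0.012, 0.091], 0.47)]
socket_a [([0.553, -0.268, 0.045], 0.93), ([0.377, -0.202, 0.038], 0.79), ([0.516, -0.086, 0.042], 0.65), ([0.341, -0.116, 0.038], 0.61), ([0.535, -0.18, 0.044], 0.55), ([0.648, -0.197, 0.024], 0.45)]
nut_base [([0.609, 0.24, 0.059], 0.56), ([0.521, -0.087, 0.043], 0.22)]
press []
tape [([0.649, -0.199, 0.021], 0.78)]
eraser [([0.496, 0.208, 0.019], 0.52)]
mug [([0.709, -0.006, 0.048], 0.73), ([0.521, -0.091, 0.046], 0.47), ([0.535, -0.183, 0.048], 0.39)]
glue [([0.433, -0.01, 0.092], 0.88)]
wrench [([0.46, -0.198, 0.005], 0.79), ([0.495, 0.209, 0.017], 0.34)]
brush []
```

View pics/top0.png

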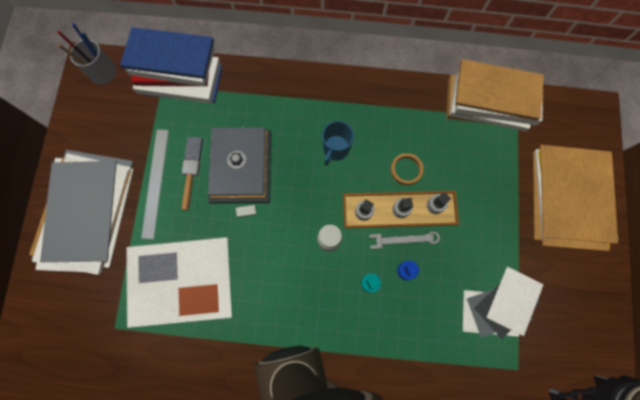

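View pics/scene0.png

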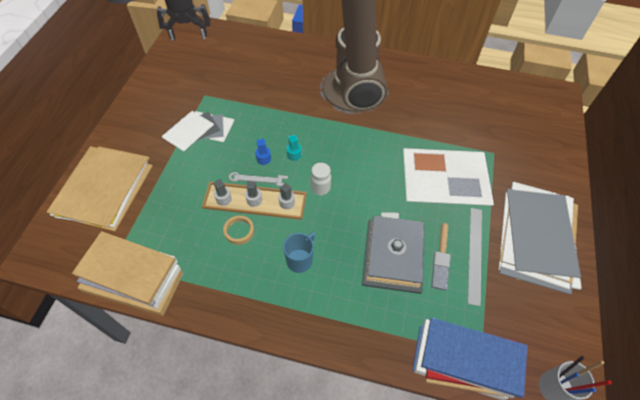

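The top view shows three dark sockets in the tray at (365,209), (403,206) and (439,202). The blue (409,270) and turquoise (371,283) ones outside the tray are look-alikes, so I leave them. The nut is at (236,158) on the press. I'll write the helpers next.

```bash
cat > h.py <<'E'
from rig import bot
import cv2,numpy as np
from scipy.spatial.transform import Rotation as Ro
def K(p): return np.array([[p["fx"],0,p["cx"]],[0,p["fy"],p["cy"]],[0,0,1.]])
def world(p,uv,z):
    uv=np.atleast_2d(np.float64(uv))
    n=cv2.undistortPoints(uv[:,None],K(p),np.array([p["k1"],0,0,0.]))[:,0]
    d=np.c_[n,np.ones(len(n))]@np.array(p["R"]); c=-np.array(p["R"]).T@p["t"]
    return c+d*((z-c[2])/d[:,2])[:,None]
def pix(p,X):
    X=np.atleast_2d(np.float64(X))
    return cv2.projectPoints(X,cv2.Rodrigues(np.array(p["R"]))[0],np.float64(p["t"]),K(p),np.array([p["k1"],0,0,0.]))[0][:,0]
def tcp():
    s=bot.sense();R=Ro.from_quat(s["tcp_rot"]).as_matrix()
    return np.array(s["eef_pos"]),R,np.arctan2(R[1,0],R[0,0])
def plan(target,yaw=None):
    """print spin (do first), then shift in tool axes (cm) after the spin"""
    p,R,y=tcp(); sp=0 if yaw is None else -((yaw-y+np.pi/2)%np.pi-np.pi/2)
    R2=R@Ro.from_euler('z',sp).as_matrix()
    print("yaw",round(y,3),"spin",round(sp,3),"shift cm",np.round(R2.T@(np.array(target)-p)*100,2),"tilt",np.round(np.arccos(-R[2,2]),4))
def save(p,name,box=None,s=1):
    im=p["image"][:,:,::-1]
    if box: im=im[box[1]:box[3],box[0]:box[2]]
    cv2.imwrite(f"pics/{name}.png",cv2.resize(im,None,fx=s,fy=s,interpolation=cv2.INTER_CUBIC))
E
python3 - <<'E'
from h import *
p=bot.capture("wrist");P,R,y=tcp()
c=-np.array(p["R"]).T@p["t"];print("cam in tool",R.T@(c-P),"fwd",R.T@np.array(p["R"])[2],"right",R.T@np.array(p["R"])[0],p["fx"])
t=bot.capture("top");print("top cam",-np.array(t["R"]).T@t["t"])
print(world(t,[[365,209],[403,206],[439,202]],.05),world(t,[[236,158]],.079))
print("tray corners",world(t,[[344,194],[456,191],[458,222],[346,227]],.012))
print("platen corners",world(t,[[210,128],[269,127],[266,193],[208,194]],.06))
plan([.45,-.18,.3],0)
E
```

```text
cam in tool [ 0.07323374  0.00026953 -0.12424575] fwd [-2.86893338e-01 -8.63253216e-04  9.57962143e-01] right [-6.76965299e-04  9.99999527e-01  6.98395003e-04] 287.96678650603326
top cam [0.29055359 0.00737045 1.0962477 ]
[[ 0.52249227 -0.09452238  0.05      ]
 [ 0.53956235 -0.18886789  0.05      ]
 [ 0.55884006 -0.27889868  0.05      ]] [[0.61396604 0.23823326 0.079     ]]
tray corners [[ 0.56536713 -0.04075739  0.012     ]
 [ 0.6027122  -0.33311453  0.012     ]
 [ 0.52041991 -0.34038427  0.012     ]
 [ 0.47909458 -0.05317576  0.012     ]]
platen corners [[0.69441546 0.32143508 0.06      ]
 [0.71201419 0.16945348 0.06      ]
 [0.53650246 0.15504135 0.06      ]
 [0.5196326  0.29890405 0.06      ]]
yaw 0.337 spin 0.337 shift cm [ 27.65 -31.55  -4.97] tilt 0.0001
```

```bash
python3 -m crank '0 0 0 0.12 1;0 0 0 0.12 1;0 0 0 0.1 1;3 -3 0 0 1;4 -3.5 0.4 0 1;4 -3.5 0.4 0 1;4 -3.5 0.4 0 1;4 -3.5 0.4 0 1;4 -3.5 0.4 0 1;4 -3.5 0.4 0 1;4 -3.5 0.4 0 1;4 -3.5 0.2 0 1'; python3 -m crank '0 0 0 0 1;0 0 0 0 1;0 0 0 0 1'
python3 - <<'E'
from h import *
p=bot.capture("wrist");save(p,"w1",(80,0,560,400),1.6)
for q in("socket_a","nut_base"):print(q,[(np.round(d["position"],3).tolist(),round(d["confidence"],2),pix(p,d["position"])[0].round()) for d in bot.find_in(p,q)])
E
```

```text
time: 2.4
eef_pos: [0.5059, -0.2021, 0.222]
tcp_rot: [1.0, -0.002, 0.0, 0.0]
contact_force: [0.2, -0.9, 0.9]
opening: 1.002
grasp_force: 0.0
time: 2.7
eef_pos: [0.5042, -0.2042, 0.2222]
tcp_rot: [1.0, -0.002, -0.0, 0.0]
contact_force: [-0.8, -0.2, -0.0]
opening: 0.999
grasp_force: 0.0
socket_a [([0.355, -0.124, 0.045], 0.73, array([249., 303.])), ([0.528, -0.102, 0.053], 0.7, array([215., 164.])), ([0.394, -0.213, 0.045], 0.64, array([322., 275.])), ([0.562, -0.27, 0.062], 0.6, array([382., 131.])), ([0.542, -0.193, 0.056], 0.59, array([303., 151.]))]
nut_base []
```

View pics/w1.png

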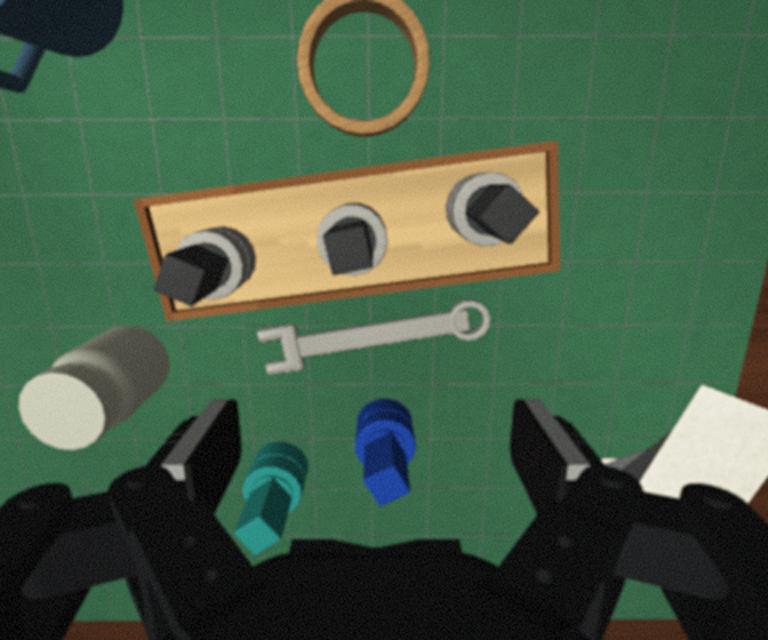

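Crop pixels show the tray sockets at (185,270), (350,245) and (500,212). The coloured look-alikes are at (270,490) and (385,450), outside the tray. Before going to the nut I'll enlarge the three tray sockets to confirm them and read their yaw.

```bash
python3 - <<'E'
from h import *
p=bot.capture("wrist");im=p["image"][:,:,::-1]
np.savez("w1.npz",**{k:np.array(p[k]) for k in("fx","fy","cx","cy","k1","R","t","image")})
t=[cv2.resize(im[v-32:v+32,u-32:u+32],(264,264),interpolation=cv2.INTER_CUBIC) for u,v in((208,164),(300,150),(388,132))]
cv2.imwrite("pics/w1z.png",np.hstack(t))
E
python3 -m crank '1 -3 0 0 1;1 -4 0 0 1;1 -4 0 0 1;1 -4 0 0 1;1 -4 0 0 1;1 -4 0 0 1;1 -4 0 0 1;1 -4 0 0 1;1 -4 0 0 1;1 -4 0 0 1;0 -4 0 0 1;0 0 0 0 1'; python3 -m crank '0 -1 0 0 1;0 0 0 0 1;0 0 0 0 1'
python3 - <<'E'
from h import *
p=bot.capture("wrist")
np.savez("n1.npz",**{k:np.array(p[k]) for k in("fx","fy","cx","cy","k1","R","t","image")})
u,v=pix(p,[.614,.238,.079])[0].astype(int);print(u,v)
save(p,"n1",(u-60,v-50,u+60,v+50),6)
E
```

```text
time: 4.1
eef_pos: [0.5997, 0.1248, 0.2301]
tcp_rot: [0.996, 0.085, -0.004, -0.04]
contact_force: [0.2, -0.1, -0.1]
opening: 0.998
grasp_force: 0.0
time: 4.4
eef_pos: [0.5986, 0.1285, 0.2308]
tcp_rot: [0.995, 0.087, -0.004, -0.041]
contact_force: [-0.2, -0.7, 0.2]
opening: 1.001
grasp_force: 0.0
220 155
```

View pics/w1z.png

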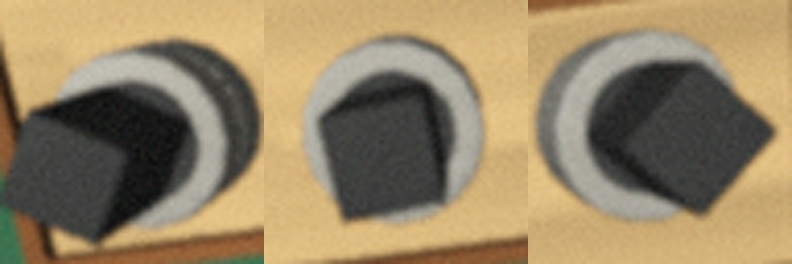

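View pics/n1.png

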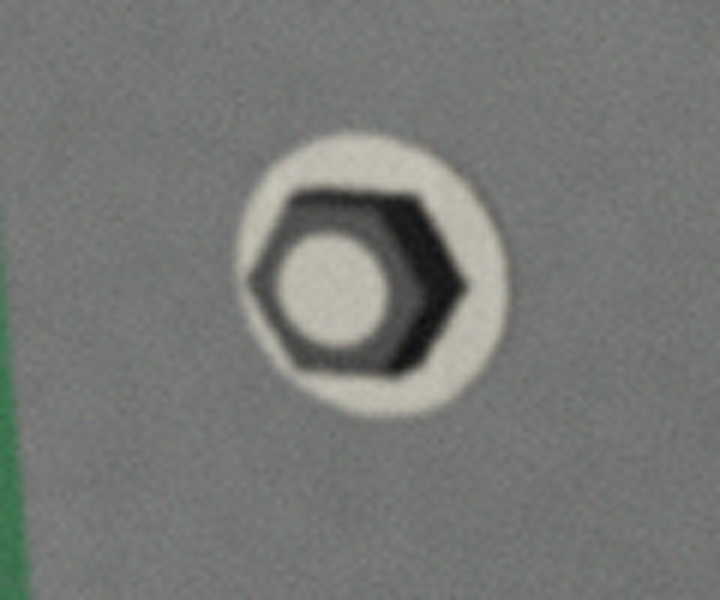

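```bash
python3 -m crank '0 0 0 0 1'; python3 - <<'E'
from h import *
s=bot.sense();print(np.round(s["q"],3));plan([.6,.236,.22],0)
print(Ro.from_quat(s["tcp_rot"]).as_matrix().round(3))
E
```

```text
time: 4.55
eef_pos: [0.5987, 0.1287, 0.2307]
tcp_rot: [0.995, 0.087, -0.004, -0.041]
contact_force: [-0.3, -0.3, -0.1]
opening: 1.001
grasp_force: 0.0
[0.174 0.294 0.125 1.402 0.083 3.141]
yaw 0.175 spin 0.175 shift cm [  0.15 -10.6    1.95] tilt 0.0834
[[ 0.985  0.174 -0.016]
 [ 0.174 -0.981  0.082]
 [-0.001 -0.083 -0.997]]
```

Joint 6 was at its end stop, since yaw = q0 + π − q6. I'll turn to a yaw near 1.6 instead.

```bash
python3 -m crank '0 0 0 -0.15 1;0 0 0 -0.15 1;0 0 0 -0.15 1;0 0 0 -0.15 1;0 0 0 -0.15 1;0 0 0 -0.15 1;0 0 0 -0.15 1;0 0 0 -0.15 1;0 0 0 -0.15 1;0 0 0 -0.15 1;0 0 0 0 1;0 0 0 0 1'; python3 - <<'E'
from h import *
s=bot.sense();print(np.round(s["q"],3));plan([.614,.22,.2])
E
```

```text
time: 5.75
eef_pos: [0.5987, 0.1291, 0.2307]
tcp_rot: [0.67, 0.741, 0.025, -0.033]
contact_force: [0.0, -1.0, 0.8]
opening: 1.001
grasp_force: 0.0
[0.175 0.295 0.125 1.402 0.084 1.644]
yaw 1.672 spin 0 shift cm [8.6  2.46 3.78] tilt 0.0835
```

```bash
python3 -m crank '3 1 1 0 1;3 1 1 0 1;2 0 1 0 1;0 0 0 0 1;0 0 0 0 1'; python3 - <<'E'
from h import *
from scipy.optimize import least_squares
p=bot.capture("wrist");g=cv2.cvtColor(p["image"],cv2.COLOR_RGB2GRAY)
np.savez("n2.npz",**{k:np.array(p[k]) for k in("fx","fy","cx","cy","k1","R","t","image")})
u,v=pix(p,[.614,.238,.07])[0].astype(int);print(u,v);save(p,"n2",(u-50,v-40,u+50,v+40),8)
# synthesise: washer bright, nut dark; fit to image by blurred-render comparison
x0,y0,S=u-45,v-45,6
roi=cv2.GaussianBlur(g,(0,0),.7)[y0:y0+90,x0:x0+90].astype(float)
def hexa(c,th,af,z):
    a=th+np.pi/6+np.arange(6)*np.pi/3;r=af/2/np.cos(np.pi/6)
    return np.c_[c[0]+r*np.cos(a),c[1]+r*np.sin(a),np.full(6,z)]
def render(q):
    m=np.zeros((90*S,90*S),np.float32)
    c=q[:2];a=np.linspace(0,6.283,90)
    P=lambda X:np.int32(np.round(((pix(p,X)-[x0,y0]+.5)*S)*16))
    cv2.fillPoly(m,[P(np.c_[c[0]+.024*np.cos(a),c[1]+.024*np.sin(a),np.full(90,.063)])],1,cv2.LINE_AA,4)
    X=np.r_[hexa(c,q[2],.030,.063),hexa(c,q[2],.030,.074)]
    cv2.fillPoly(m,[cv2.convexHull(P(X))],2,cv2.LINE_AA,4)
    return m
def cost(q):
    m=render(q)
    b=[cv2.GaussianBlur(cv2.resize(np.float32(m==k),(90,90),interpolation=cv2.INTER_AREA),(0,0),.9).ravel() for k in(0,1,2)]
    # exclude the top disc
    w=np.ones((90,90));tt=(pix(p,[q[0],q[1],.079])[0]-[x0,y0]).astype(int);cv2.circle(w,tuple(int(i) for i in tt),14,0,-1);w=w.ravel()>0
    A=np.stack(b,1)[w];y=roi.ravel()[w];c,*_=np.linalg.lstsq(A,y,rcond=None);return np.mean((A@c-y)**2)
from scipy.optimize import minimize
best=min((minimize(cost,[.614,.238,t],method="Nelder-Mead",options=dict(initial_simplex=[[.614,.238,t],[.620,.238,t],[.614,.244,t],[.614,.238,t+.15]],maxiter=150)) for t in(0,.3,.6,.9)),key=lambda r:r.fun)
print(best.x,best.fun);print("platen hyp yaw mod 60deg",best.x[2]%(np.pi/3))
E
```

```text
time: 6.25
eef_pos: [0.6095, 0.2132, 0.207]
tcp_rot: [0.669, 0.742, 0.025, -0.033]
contact_force: [-0.2, 0.3, -0.4]
opening: 1.001
grasp_force: 0.0
322 181
[0.61540354 0.24349095 0.10875234] 5.330611081005448
platen hyp yaw mod 60deg 0.10875234351501245
```

View pics/n2.png

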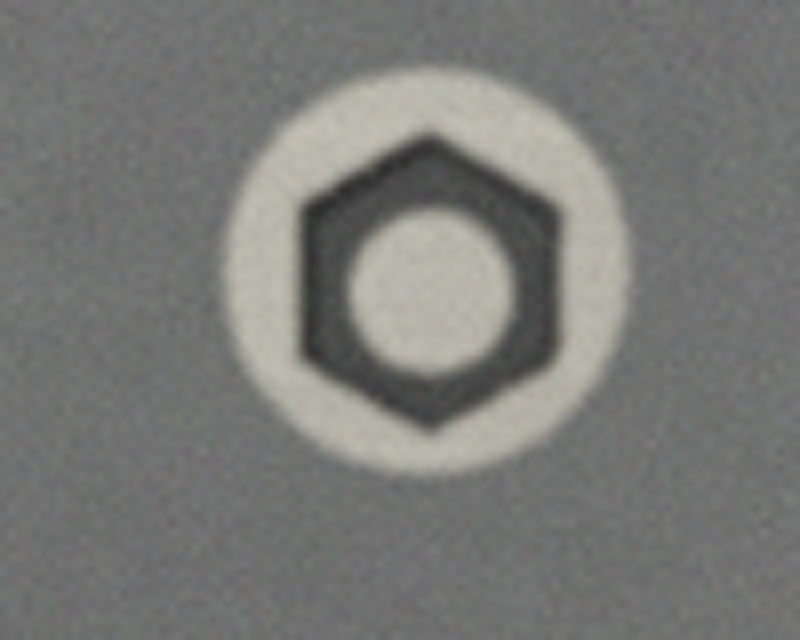

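The nut fit is (0.6154, 0.2435) at yaw 0.109, which matches the press yaw. Next I'll undo the accidental tilt by running against joint 6's other stop on the way to the tray.

```bash
R='0 0 0 -0.15 1'; python3 -m crank '0 0 0 -0.15 1;0 0 0 -0.15 1;0 0 0 -0.15 1;0 0 0 -0.15 1;0 0 0 -0.15 1;0 0 0 -0.15 1;0 0 0 -0.15 1;0 0 0 -0.15 1;0 0 0 -0.15 1;0 0 0 -0.15 1;0 0 0 -0.15 1;0 0 0 -0.15 1' >/dev/null;python3 -m crank '0 0 0 -0.15 1;0 0 0 -0.15 1;0 0 0 -0.15 1;0 0 0 -0.15 1;0 0 0 -0.15 1;0 0 0 -0.15 1;0 0 0 -0.15 1;0 0 0 -0.15 1;0 0 0 -0.15 1;0 0 0 -0.15 1;0 0 0 -0.15 1;0 0 0 -0.15 1'>/dev/null; python3 -m crank '0 0 0 -0.15 1;0 0 0 -0.15 1;0 0 0 -0.15 1;0 0 0 -0.15 1;0 0 0 -0.15 1;0 0 0 -0.15 1;0 0 0 -0.15 1;0 0 0 -0.15 1;0 0 0 0 1'; python3 - <<'E'
from h import *
s=bot.sense();print(np.round(s["q"],3));plan([.6,.1,.22])
E
```

```text
time: 9.6
eef_pos: [0.6101, 0.212, 0.2081]
tcp_rot: [0.995, 0.095, -0.003, -0.042]
contact_force: [0.6, 0.6, 0.0]
opening: 1.001
grasp_force: 0.0
[ 0.299  0.352  0.154  1.363  0.083 -3.033]
yaw 0.191 spin 0 shift cm [-3.12 10.66 -2.09] tilt 0.0835
```

```bash
python3 -m crank '0 0 0 -0.11 1;0 1 -0.5 0 1;-0.5 2 -0.5 0 1;-0.5 2 -0.5 0 1;-0.5 2 -0.5 0 1;0 0 0 0 1'; python3 - <<'E'
from h import *
s=bot.sense();print(np.round(s["q"],3));plan([.6,.1,.22])
E
```

```text
time: 10.2
eef_pos: [0.6067, 0.1689, 0.2231]
tcp_rot: [0.992, 0.122, 0.002, -0.03]
contact_force: [0.2, 0.1, -0.6]
opening: 0.999
grasp_force: 0.0
[ 0.246  0.319  0.143  1.384  0.059 -3.14 ]
yaw 0.244 spin 0 shift cm [-2.32  6.52 -0.1 ] tilt 0.0599
```

Works as predicted: the tilt is down from 0.083 to 0.060. I'll keep going.

```bash
python3 -m crank '-0.3 2 0 0 1;-0.3 2 0 0 1;-0.3 2 0 0 1;-0.3 2 0 0 1;0 0 0 0 1'; python3 - <<'E'
from h import *
s=bot.sense();print(np.round(s["q"],3));plan([.55,.0,.22])
E
```

```text
time: 10.7
eef_pos: [0.6053, 0.123, 0.2176]
tcp_rot: [0.996, 0.092, 0.003, -0.017]
contact_force: [-0.2, 0.7, -0.0]
opening: 1.003
grasp_force: 0.0
[ 0.186  0.298  0.102  1.367  0.033 -3.141]
yaw 0.185 spin 0 shift cm [-7.7  11.05 -0.66] tilt 0.0338
```

```bash
python3 -m crank '-0.3 2 0 0 1;-0.3 2 0 0 1;-0.3 2 0 0 1;-0.3 2 0 0 1;-0.3 2 0 0 1;0 0 0 0 1'; python3 - <<'E'
from h import *
s=bot.sense();print(np.round(s["q"],3));plan([.55,.0,.22]);print(tcp()[1].round(4))
E
```

```text
time: 11.3
eef_pos: [0.5998, 0.0663, 0.2159]
tcp_rot: [0.998, 0.055, 0.005, 0.0]
contact_force: [-0.4, 0.8, 0.9]
opening: 0.999
grasp_force: 0.0
[ 1.110e-01  2.700e-01  6.200e-02  1.354e+00 -1.000e-03 -3.141e+00]
yaw 0.11 spin 0 shift cm [-5.67  6.04 -0.46] tilt 0.0091
[[ 0.994   0.1093  0.0091]
 [ 0.1093 -0.994  -0.    ]
 [ 0.009   0.001  -1.    ]]
```

```bash
python3 -m crank '0 0 0 0.15 1;0 0 0 0.15 1;0 0 0 0.15 1;0 0 0 0.15 1;0 0 0 0.15 1;0 0 0 0.15 1;0 0 0 0.15 1;0 0 0 0.15 1;0 0 0 0.15 1;0 0 0 0.15 1;0 0 0 0.1 1;0 0 0 0 1'; python3 - <<'E'
from h import *
p={k:v for k,v in np.load("w1.npz").items()}
for (u,v),c in(((208,164),[(33,112),(127,150),(98,242),(5,205)]),((300,150),[(56,120),(161,95),(182,200),(81,220)]),((388,132),[(172,62),(247,130),(177,213),(97,145)])):
    X=world(p,np.array(c)/4.125+[u-32,v-32],.089)[:,:2];e=np.roll(X,-1,0)-X
    a=np.unwrap(np.arctan2(e[:,1],e[:,0])*4)/4
    print(X.mean(0).round(4),"sides",np.linalg.norm(e,axis=1).round(4),"yaw%90",(a%(np.pi/2)).round(3))
s=bot.sense();print(np.round(s["q"],3));plan([.527,-.093,.2])
E
```

```text
time: 12.5
eef_pos: [0.6, 0.0678, 0.2157]
tcp_rot: [0.736, -0.677, 0.003, -0.003]
contact_force: [-0.1, 0.3, -0.6]
opening: 1.003
grasp_force: 0.0
[ 0.5245 -0.0935] sides [0.0213 0.0226 0.0215 0.0225] yaw%90 [1.161 1.168 1.158 1.158]
[ 0.5408 -0.1897] sides [0.0232 0.023  0.0227 0.0223] yaw%90 [0.224 0.188 0.191 0.211]
[ 0.5604 -0.2783] sides [0.0219 0.022  0.0232 0.0223] yaw%90 [0.884 0.912 0.897 0.855]
[ 0.113  0.27   0.063  1.354 -0.    -1.54 ]
yaw -1.488 spin 0 shift cm [15.43  8.61  1.5 ] tilt 0.0091
```

```bash
cat >> h.py <<'E'
from scipy.optimize import minimize
def fit(p,layers,q0,center_z,N=110,S=5,ex=None):
    """layers(q)-> list of 3D polygons painted in order (classes 1..n); NM fit of q to grey image"""
    g=cv2.cvtColor(p["image"],cv2.COLOR_RGB2GRAY)
    u,v=pix(p,[q0[0],q0[1],center_z])[0].astype(int);x0,y0=u-N//2,v-N//2
    assert x0>=0 and y0>=0 and x0+N<=640 and y0+N<=400,(u,v)
    y=cv2.GaussianBlur(g,(0,0),.7)[y0:y0+N,x0:x0+N].astype(float).ravel()
    def cost(q):
        m=np.zeros((N*S,N*S),np.float32);L=layers(q)
        for k,X in enumerate(L):
            P=np.int32(np.round((pix(p,X)-[x0,y0]+.5)*S*16));cv2.fillPoly(m,[cv2.convexHull(P)],k+1,cv2.LINE_AA if 0 else 8,4)
        A=np.stack([cv2.GaussianBlur(cv2.resize(np.float32(m==k),(N,N),interpolation=cv2.INTER_AREA),(0,0),.9).ravel() for k in range(len(L)+1)],1)
        c,*_=np.linalg.lstsq(A,y,rcond=None);return np.mean((A@c-y)**2)
    s=[np.array(q0,float)]+[np.array(q0,float)+d for d in np.diag([.006,.006,.12])]
    r=minimize(cost,q0,method="Nelder-Mead",options=dict(initial_simplex=s,maxiter=200,xatol=1e-5,fatol=1e-3));return r.x,r.fun
def circ(c,r,z):
    a=np.linspace(0,6.283,60);return np.c_[c[0]+r*np.cos(a),c[1]+r*np.sin(a),np.full(60,z)]
def ngon(c,th,r,z,n):
    a=th+np.pi/n+np.arange(n)*2*np.pi/n;return np.c_[c[0]+r*np.cos(a),c[1]+r*np.sin(a),np.full(n,z)]
def nutL(q,z=.063):
    return [circ(q,.024,z),np.r_[ngon(q,q[2],.01732,z,6),ngon(q,q[2],.01732,z+.011,6)],circ(q,.0095,z+.016)]
def sockL(q,z=.004):
    t=ngon(q,q[2],.01697,z+.085,4);b=ngon(q,q[2],.01697,z+.04,4)
    return [np.r_[circ(q,.0235,z),circ(q,.0235,z+.038)],circ(q,.0235,z+.038),circ(q,.016,z+.038),np.r_[t,b],t]
def load(n): return {k:v for k,v in np.load(n).items()}
E
python3 -m crank '0 0 0 0.15 1;0 0 0 0.15 1;0 0 0 0.15 1;0 0 0 0.04 1;2 4 0.5 0 0.6;3 4 0 0 0.6;3 4 0 0 0.6;3 3 0 0 0.6;0 0 0 0 0.6;0 0 0 0 0.6'
python3 - <<'E'
from h import *
p=load("w1.npz")
for q in([.5245,-.0935,-.411],[.5408,-.1897,.2],[.5604,-.2783,.887]):print(fit(p,sockL,q,.05))
for n in("n1.npz","n2.npz"):print(n,fit(load(n),nutL,[.615,.243,.109],.07,N=84))
p=bot.capture("wrist");print(pix(p,[.5245,-.0935,.07]))
q,e=fit(p,sockL,[.5245,-.0935,-.411],.06);print(q,e)
plan([*q[:2],.072],q[2])
E
```

```text
time: 13.5
eef_pos: [0.4186, 0.026, 0.2098]
tcp_rot: [-0.55, 0.835, -0.003, 0.005]
contact_force: [0.1, -0.5, 1.1]
opening: 0.8
grasp_force: 0.0
(array([ 0.5242442 , -0.09095473, -0.38183322]), np.float64(1633.1271291562875))
(array([ 0.54072134, -0.18876097,  0.20026028]), np.float64(1710.214846475136))
(array([ 0.56030413, -0.27756744,  0.91741024]), np.float64(1486.2695595011344))
n1.npz (array([0.61550136, 0.24403919, 0.13214132]), np.float64(35.36307787415793))
n2.npz (array([0.61537343, 0.24349105, 0.114252  ]), np.float64(8.607688098003363))
[[153.29292109 119.30442819]]
[ 0.52584605 -0.09302585 -0.42568901] 1865.3927381737856
yaw -1.977 spin -1.551 shift cm [14.48  6.54 13.87] tilt 0.011
```

```bash
python3 -m crank '1.6 -3.6 0.3 0 0.6;1.7 -3.6 0.3 0 0.6;1.7 -3.6 0.3 0 0.6;1.7 -3.6 0 0 0.6;0 0 0 0.02 0.6;0 0 0 0 0.6'
python3 - <<'E'
from h import *
p=bot.capture("wrist");print(pix(p,[.5245,-.0935,.07]))
q,e=fit(p,sockL,[.5245,-.0935,-.411],.06);print(q,e)
save(p,"g1",(160,50,480,290),2.5)
plan([*q[:2],.072],q[2]-np.pi/2)
E
```

```text
time: 14.15
eef_pos: [0.5255, -0.0928, 0.1998]
tcp_rot: [-0.541, 0.841, -0.001, 0.003]
contact_force: [0.1, -0.4, -0.5]
opening: 0.799
grasp_force: 0.0
[[316.19004608 195.3480096 ]]
[ 0.52510965 -0.09178202 -0.43479525] 1714.1971523698235
yaw -1.998 spin 0.008 shift cm [1.000e-02 8.000e-02 1.282e+01] tilt 0.0075
```

View pics/g1.png

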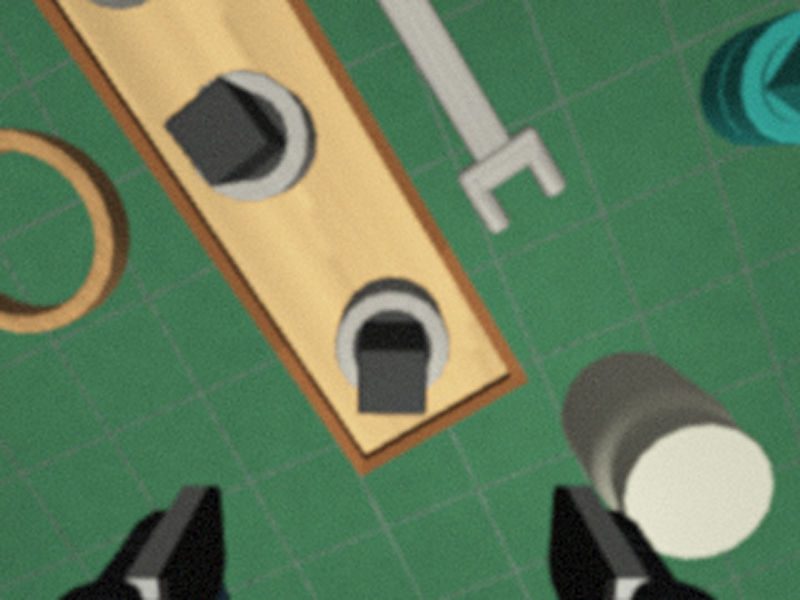

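The target socket is at crop pixel (392,380), dark, in the tray, and aligned with the gripper. The turquoise look-alike is away at (770,80).

```bash
python3 - <<'E'
from h import *
p=bot.capture("wrist");X=world(p,[316.8,202],.089)[0];print(X);plan([*X[:2],.072])
E
python3 -m crank '0 0 3 0 0.6;0 0 3 0 0.6;0 0 3 0 0.6;0 0 2 0 0.5;0 0 1.8 0 0.4;0 0 0 0 0.4;0 0 0 0 0.4'
```

```text
[ 0.52365119 -0.09214396  0.089     ]
yaw -1.997 spin 0 shift cm [ 0.12  0.15 12.85] tilt 0.008
time: 14.95
eef_pos: [0.5253, -0.0916, 0.0736]
tcp_rot: [-0.542, 0.841, -0.002, 0.004]
contact_force: [0.0, 0.4, 0.9]
opening: 0.699
grasp_force: 0.0
```

```bash
python3 -m crank '0 0 0 0 -1;0 0 0 0 -1;0 0 0 0 -1;0 0 0 0 -1;0 0 0 0 -1;0 0 0 0 -1;0 0 0 0 -1;0 0 0 0 -1' 70; python3 -m crank '0 0 -3 0 -1;0 0 -4 0 -1;0 0 -4 0 -1;0 0 -3 0 -1;0 0 0 0 -1;0 0 0 0 -1'
python3 - <<'E'
from h import *
s=bot.sense();print(s["grasp_force"],s["q"])
plan([.6155,.2437,.22],-1.985);plan([.6155,.2437,.22],-1.462)
E
```

```text
time: 15.75
eef_pos: [0.5263, -0.0924, 0.0742]
tcp_rot: [-0.541, 0.841, -0.003, 0.005]
contact_force: [-1.1, 0.3, 6.1]
opening: 0.273
grasp_force: 69.1
time: 16.35
eef_pos: [0.5245, -0.0926, 0.213]
tcp_rot: [-0.541, 0.841, -0.002, 0.004]
contact_force: [0.4, 0.1, -2.2]
opening: 0.27
grasp_force: 69.5
69.54630017280579 [-0.17577576  0.13474107 -0.11086373  1.31576182  0.00193984 -1.3187671 ]
yaw -1.999 spin -0.014 shift cm [-34.45   5.19  -0.61] tilt 0.0096
yaw -1.999 spin -0.537 shift cm [-32.44 -12.71  -0.61] tilt 0.0096
```

```bash
python3 -m crank '0 0 0 -0.14 -1;0 0 0 -0.14 -1;0 0 0 -0.14 -1;0 0 0 -0.117 -1;-3 -1.2 0 0 -1;-4 -1.5 0 0 -1;-4 -1.6 0 0 -1;-4 -1.6 0 0 -1;-4 -1.6 0 0 -1;-4 -1.6 0 0 -1;-4 -1.6 0 0 -1;-4 -1.6 0 0 -1'; python3 -m crank '-1.4 -0.4 0 0 -1;0 0 0 0 -1;0 0 0 0 -1;0 0 0 0 -1'
python3 - <<'E'
from h import *
s=bot.sense();print(np.round(s["q"],3),s["contact_force"],s["moment"])
plan([.6155,.2437,.15],-1.462)
p=bot.capture("wrist");save(p,"h1",(160,0,560,300),2)
print(pix(p,[[.6155,.2437,.063],[.6155,.2437,.079]]))
E
```

```text
time: 17.55
eef_pos: [0.6122, 0.2305, 0.2111]
tcp_rot: [0.745, -0.667, 0.002, -0.001]
contact_force: [1.3, 0.2, -1.7]
opening: 0.268
grasp_force: 69.4
time: 17.95
eef_pos: [0.6148, 0.242, 0.2134]
tcp_rot: [0.744, -0.668, 0.003, -0.002]
contact_force: [-0.2, 0.3, -2.6]
opening: 0.273
grasp_force: 69.4
[ 0.376  0.385  0.214  1.393 -0.003 -1.302] [-0.21204645  0.29801111 -2.60698211] [ 0.00725976 -0.01056712 -0.04172232]
yaw -1.463 spin -0.001 shift cm [-0.17 -0.04  6.34] tilt 0.0077
[[314.87216725 193.17401774]
 [314.77756396 197.66588968]]
```

View pics/h1.png

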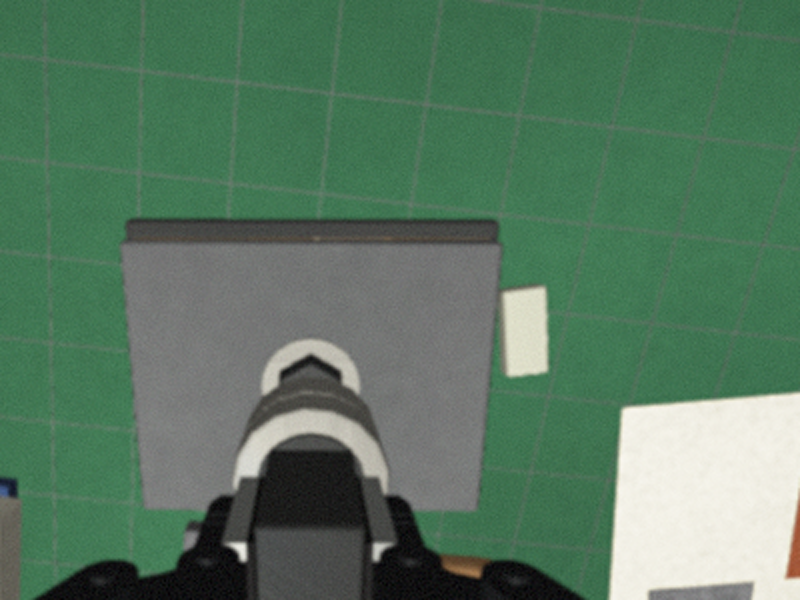

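```bash
python3 -m crank '-0.17 0 3 0 -1;0 0 2 0 -1;0 0 0.6 0 -1;0 0 0.3 0 -1;0 0 0 0 -1;0 0 0 0 -1'; python3 -m crank '0 0 0.2 0 -1;0 0 0.2 0 -1;0 0 0.2 0 -1;0 0 0.15 0 -1;0 0 0 0 -1;0 0 0 0 -1'; python3 -c "
from h import *
plan([.6155,.2437,.133],-1.462);print(bot.sense()['contact_force'],bot.sense()['moment'])"
```

```text
time: 18.6
eef_pos: [0.6161, 0.2451, 0.1564]
tcp_rot: [0.745, -0.668, 0.004, -0.004]
contact_force: [-0.5, -0.4, -2.1]
opening: 0.266
grasp_force: 69.3
time: 19.2
eef_pos: [0.6157, 0.2453, 0.1482]
tcp_rot: [0.745, -0.667, 0.003, -0.004]
contact_force: [-1.0, -0.8, 3.7]
opening: 0.273
grasp_force: 70.3
yaw -1.461 spin 0.001 shift cm [0.15 0.05 1.52] tilt 0.0099
[-1.01052297 -0.75154191  3.74895926] [-9.51353970e-02  3.93608999e-01 -1.76172304e-04]
```

```bash
python3 -m crank '0 0 -0.2 0 -1;0.15 0.05 0 0 -1;0 0 0 0 -1;0 0 0.2 0 -1;0 0 0.15 0 -1;0 0 0.1 0 -1;0 0 0 0 -1;0 0 0 0 -1'; python3 -c "
from h import *
plan([.6155,.2437,.133],-1.462);print(bot.sense()['contact_force'],bot.sense()['moment'])"
```

```text
time: 20.0
eef_pos: [0.6153, 0.2437, 0.1462]
tcp_rot: [0.745, -0.667, 0.003, -0.004]
contact_force: [-2.2, -0.4, 7.7]
opening: 0.271
grasp_force: 70.8
yaw -1.461 spin 0.001 shift cm [ 0.   -0.01  1.32] tilt 0.01
[-2.23852818 -0.37444498  7.67131649] [-0.0745483   0.80554101  0.00988066]
```

```bash
python3 -m crank '0 0 -0.4 0 -1;0 0 -0.1 0.14 -1;0 0 0 0.14 -1;0 0 0 0.14 -1;0 0 0 0.103 -1;0 0 0.2 0 -1;0 0 0.2 0 -1;0 0 0.1 0 -1;0 0 0 0 -1;0 0 0 0 -1'; python3 -c "
from h import *
plan([.6155,.2437,.133],-1.985);plan([.525,-.0925,.22],-1.999);print(bot.sense()['contact_force'],bot.sense()['moment'])"
```

```text
time: 21.0
eef_pos: [0.6154, 0.2435, 0.1461]
tcp_rot: [-0.548, 0.837, -0.003, 0.004]
contact_force: [-1.9, -0.7, 8.5]
opening: 0.266
grasp_force: 70.8
yaw -1.982 spin 0.003 shift cm [-0.02  0.01  1.31] tilt 0.0101
yaw -1.982 spin 0.017 shift cm [34.28 -5.8  -7.5 ] tilt 0.0101
[-1.94951871 -0.67919639  8.45306202] [-0.36938851  0.68810413 -0.06191649]
```

Neither yaw goes in: the mouth stays at nut-top height both times, so this bore is too small. I'm returning it to its place.

```bash
python3 -m crank '0 0 -3 0.017 -1;0 0 -4.4 0 -1;3 -0.5 0 0 -1;4 -0.7 0 0 -1;4 -0.7 0 0 -1;4 -0.7 0 0 -1;4 -0.7 0 0 -1;4 -0.7 0 0 -1;4 -0.7 0 0 -1;4 -0.7 0 0 -1;3.3 -0.4 0 0 -1;0 0 0 0 -1'; python3 -m crank '0 0 0 0 -1;0 0 0 0 -1'; python3 -c "
from h import *
plan([.525,-.0925,.0745],-1.999)"
```

```text
time: 22.2
eef_pos: [0.5226, -0.0955, 0.2173]
tcp_rot: [-0.539, 0.842, -0.002, 0.003]
contact_force: [-0.7, 0.9, -3.1]
opening: 0.271
grasp_force: 69.5
time: 22.4
eef_pos: [0.5242, -0.0917, 0.2175]
tcp_rot: [-0.54, 0.841, -0.002, 0.004]
contact_force: [0.9, 1.4, -1.4]
opening: 0.266
grasp_force: 69.5
yaw -2.0 spin -0.001 shift cm [ 0.1 -0.  14.3] tilt 0.0084
```

```bash
python3 -m crank '0.1 0 4 0 -1;0 0 4 0 -1;0 0 4 0 -1;0 0 1.6 0 -1;0 0 0.5 0 -1;0 0 0.1 0 -1;0 0 0 0 -1;0 0 0.05 0 -1;0 0 0 0 -1'; python3 -m crank '0 0 0 0 -0.3;0 0 0 0 -0.1;0 0 0 0 0.2;0 0 0 0 0.4;0 0 0 0 0.5;0 0 -2 0 0.6;0 0 -4 0 0.6;0 0 -4 0 0.6;0 0 -2.6 -0.15 0.6;0 0 0 -0.15 0.6;0 0 0 -0.15 0.6;0 0 0 -0.15 0.6'; python3 -c "
from h import *
plan([.5408,-.1893,.2],-1.371)"
```

```text
time: 23.3
eef_pos: [0.5258, -0.0932, 0.0765]
tcp_rot: [-0.54, 0.842, -0.003, 0.005]
contact_force: [-0.4, 0.3, -2.2]
opening: 0.268
grasp_force: 69.6
time: 24.5
eef_pos: [0.524, -0.0932, 0.2018]
tcp_rot: [0.766, -0.642, 0.004, -0.003]
contact_force: [-0.2, 0.7, -0.4]
opening: 0.799
grasp_force: 0.0
yaw -1.395 spin -0.024 shift cm [9.75 0.26 0.2 ] tilt 0.0096
```

```bash
python3 -m crank '0 0 0 -0.024 0.6;3.3 0.1 0 0 0.6;3.3 0.1 0 0 0.6;3.15 0.06 0.2 0 0.6;0 0 0 0 0.6;0 0 0 0 0.6'
python3 - <<'E'
from h import *
p=bot.capture("wrist")
q,e=fit(p,sockL,[.5408,-.189,.2],.06);print(q,e)
im=p["image"][:,:,::-1].copy()
for c in(sockL(q)[-1],sockL([.525,-.0925,-.43])[-1]):cv2.polylines(im,[np.int32(np.round(pix(p,c)))],True,(0,0,255),1)
cv2.imwrite("pics/m1.png",cv2.resize(im[80:380,160:480],None,fx=2,fy=2,interpolation=cv2.INTER_CUBIC))
plan([*q[:2],.0742],q[2]-np.pi/2)
E
```

```text
time: 25.1
eef_pos: [0.5398, -0.1897, 0.1991]
tcp_rot: [0.771, -0.637, 0.003, -0.003]
contact_force: [0.4, 1.1, 0.7]
opening: 0.799
grasp_force: 0.0
[ 0.54091425 -0.18840621  0.2260062 ] 1950.7820679880967
yaw -1.379 spin -0.035 shift cm [-0.05 -0.02 12.51] tilt 0.0084
```

View pics/m1.png

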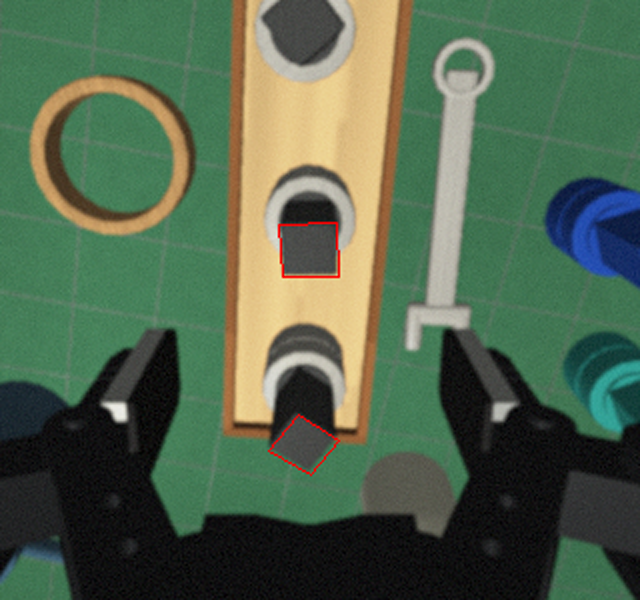

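The first socket stands back in place at (305,440), with its outline matching. The middle one at (310,250) is aligned, so I'll grasp it.

```bash
python3 -m crank '-0.05 0 3 -0.015 0.6;0 0 4 0 0.6;0 0 3 0 0.6;0 0 2 0 0.5;0 0 0.5 0 0.4;0 0 0 0 0;0 0 0 0 -1;0 0 0 0 -1;0 0 0 0 -1;0 0 0 0 -1;0 0 0 0 -1;0 0 0 0 -1' 70; python3 -m crank '0 0 0 0 -1;0 0 -3 0 -1;0 0 -4 0 -1;0 0 -4 0 -1;0 0 -3 0 -1;0 0 0 0 -1;0 0 0 0 -1'
python3 -c "
from h import *
plan([.6155,.2437,.155],-1.462)"
```

```text
time: 26.35
eef_pos: [0.5421, -0.1889, 0.0763]
tcp_rot: [0.777, -0.63, 0.005, -0.004]
contact_force: [-0.9, 1.4, 6.9]
opening: 0.273
grasp_force: 69.6
time: 27.05
eef_pos: [0.5399, -0.189, 0.2143]
tcp_rot: [0.777, -0.63, 0.004, -0.003]
contact_force: [-0.1, -0.2, -4.7]
opening: 0.273
grasp_force: 69.9
yaw -1.363 spin 0.099 shift cm [-42.2  -12.16   6.01] tilt 0.0094
```

```bash
python3 -m crank '0 0 0 0.099 -1;-3 -0.9 0 0 -1;-4.2 -1.2 0 0 -1;-4.2 -1.2 0 0 -1;-4.2 -1.2 0 0 -1;-4.2 -1.2 0 0 -1;-4.2 -1.2 0 0 -1;-4.2 -1.2 0 0 -1;-4.2 -1.2 0 0 -1;-4.2 -1.2 0 0 -1;-4.2 -1.2 0 0 -1;-1.4 -0.46 0 0 -1'; python3 -m crank '0 0 0 0 -1;0 0 0 0 -1;0 0 0 0 -1'
python3 -c "
from h import *
plan([.6155,.2437,.155],-1.462)"
```

```text
time: 28.25
eef_pos: [0.6138, 0.2475, 0.2117]
tcp_rot: [0.746, -0.666, 0.002, -0.001]
contact_force: [1.0, -0.4, -4.1]
opening: 0.27
grasp_force: 69.8
time: 28.55
eef_pos: [0.6143, 0.2424, 0.2146]
tcp_rot: [0.744, -0.668, 0.003, -0.002]
contact_force: [-1.0, -0.2, -3.5]
opening: 0.267
grasp_force: 69.7
yaw -1.463 spin -0.001 shift cm [-0.13 -0.09  5.96] tilt 0.0075
```

```bash
python3 -m crank '0 -0.05 3 0 -1;0 0 2 0 -1;0 0 0.7 0 -1;0 0 0.25 0 -1;0 0 0 0 -1;0 0 0.2 0 -1;0 0 0.2 0 -1;0 0 0.2 0 -1;0 0 0.2 0 -1;0 0 0 0 -1;0 0 0 0 -1'; python3 -c "
from h import *
plan([.6155,.2437,.135],-1.462);print(bot.sense()['contact_force'],bot.sense()['moment'])"
```

```text
time: 29.65
eef_pos: [0.6157, 0.244, 0.1478]
tcp_rot: [0.745, -0.667, 0.003, -0.003]
contact_force: [-0.1, -0.4, -3.6]
opening: 0.27
grasp_force: 69.6
yaw -1.461 spin 0.001 shift cm [0.02 0.04 1.28] tilt 0.0088
[-0.12100205 -0.41850994 -3.55204328] [ 0.01741686  0.00891088 -0.0074208 ]
```

No contact 3 mm below the nut top: this one is going over the nut. I'll continue down slowly.

```bash
python3 -m crank '0 0 0.2 0 -1;0 0 0.2 0 -1;0 0 0 0 -1;0 0 0 0 -1'; python3 -m crank '0 0.03 0.15 0 -1;0 0 0.15 0 -1;0 0 0 0 -1;0 0 0 0 -1'
```

```text
time: 30.05
eef_pos: [0.6157, 0.2439, 0.1438]
tcp_rot: [0.745, -0.667, 0.003, -0.003]
contact_force: [0.0, -0.2, -3.6]
opening: 0.268
grasp_force: 69.6
time: 30.45
eef_pos: [0.6155, 0.2439, 0.1408]
tcp_rot: [0.745, -0.667, 0.003, -0.003]
contact_force: [-0.2, -0.2, -3.6]
opening: 0.27
grasp_force: 69.6
```

```bash
python3 -m crank '0 0 0.2 0 -1;0 0 0.2 0 -1;0 0 0 0 -1;0 0 0 0 -1'; python3 -m crank '0 0 0.1 0 -1;0 0 0 0 -1;0 0 0 0 -1';python3 -m crank '0 0 0.1 0 -1;0 0 0 0 -1;0 0 0 0 -1'
```

```text
time: 30.85
eef_pos: [0.6155, 0.2439, 0.1368]
tcp_rot: [0.745, -0.667, 0.003, -0.003]
contact_force: [-0.7, -0.0, -3.6]
opening: 0.271
grasp_force: 69.6
time: 31.15
eef_pos: [0.6156, 0.2439, 0.1359]
tcp_rot: [0.745, -0.667, 0.003, -0.003]
contact_force: [-0.3, -0.5, -2.3]
opening: 0.27
grasp_force: 69.6
time: 31.45
eef_pos: [0.6157, 0.244, 0.1354]
tcp_rot: [0.745, -0.667, 0.003, -0.003]
contact_force: [-0.1, 0.9, -0.5]
opening: 0.267
grasp_force: 70.0
```

The mouth rests on the washer at the expected height, with about 3 N on it, below the platen's 4.5 N give. I'll hand it in.

```bash
python3 -c "
from rig import bot
print(bot.hand_in())"
```

```text
the job is handed in; nothing more can be done
None
```

The middle socket fits: it is fully seated over the nut, upright and still gripped. The first one I tried (press end of the tray) did not fit and is back upright in its place, the third was never touched, and I handed the job in at about 31 s; no verdict came back.

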